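Pack the second layer of the lunch box

ROBOT

A 6-joint arm with a two-finger parallel gripper is mounted at the origin on the work surface. World frame = base frame: x ahead of the robot, y to its left, z up, the work surface at z = 0. Lengths are in m, angles in rad, forces in N, time in s.
With the tool pointing down it reaches from about 0.275 to 0.775 m from the base axis. Payload 14.6 kg.
Tool frame: the origin (TCP) lies at the centre of the arm's flange, where the gripper is bolted on; the fingertips stand 173 mm ahead of it and the grasp point (between the pads) lies r.tcp_to_grasp ahead of it (r.tcp_to_grasp is the distance from the TCP to the grasp point, in m); z points along the fingers, y is the line along which they close (so a half turn about z gives the same grasp; the last joint's range is limited). The gripper opens to 85 mm and grips with 20 to 120 N. Pads are 22 mm wide; open, the fingers measure 114 mm over their backs; the gripper's body (76 mm by 85 mm) begins 54 mm behind the grasp point. The pads swing forward as they close: fully open they stand 13 mm farther back than shut.
Start: joints at [-1.36, 0.263, -0.048, 1.259, 0, 1.415], TCP at [0.188, -0.49, 0.405] pointing down, gripper open.
Joint ranges: [-2.65, 2.65], [-0.89, 1.7], [-1.18, 1.37], [-2.13, 2.11], [-1.35, 1.29], [-3.14, 3.14]. Speed limits (rad/s): [1.89, 1.89, 2.57, 2.79, 3.14, 3.14].

INTERFACE

Orientations are given as a 3x3 rotation matrix whose columns are the frame's x, y, z axes.
In Python, from station import r gives the robot as it stands.
- The arm moves only by the tool drive_tool, never from a script. Its argument "targets" is a list that holds one entry, the list of rows, each a list of 7 numbers: the opening, from -1 (shut) to 1 (fully open), then the shift along the tool's x, y, z scaled (see below), then the turn, a rotation vector about the tool's x, y, z scaled (see below). A call has 1 to 12 rows; each row is the pose to reach, as a shift and turn from the pose commanded when the call began, along the tool's axes at that moment; what a row does not reach only later rows make up. The controller multiplies each number of a shift by 1000 mm and each number of a turn by 45 degrees. A row lasts 1/8 s, in which the tool goes at most 62.5 mm and 10.7 degrees, less where a joint would pass 70% of its speed; a pose out of reach is approached as far as the arm can. A call with a number of a shift or a turn outside -1 to 1 is refused whole. A call with a gripper value outside its range is refused whole. The fingers move at their own pace and stop on an object; "grip_force" is the grip in N (left out, the last holds). Time passes only in rows, so rows that repeat a pose let the fingers close. It gives the time, the measured TCP pose, the force, the opening and the grip force at its end, in the units of the state.
- r.sense(): the state, without advancing time (a new reading comes with each control period).
- r.capture(name): name is "scene" or "top" or "wrist"; returns the picture (480x640x3 uint8, red, green, blue); there is no depth.
- r.camera_info(name): a dict with "fx", "fy", "cx", "cy" (pixels), "R" (3x3) and "t" (3): a world point X has camera coordinates R X + t. Camera axes: x right, y down, z forward; pixel columns grow to the right and rows downward; lengths in m; the calibration is good to about 2 mm. The wrist camera is an equidistant fisheye: a pixel r from the principal point sees the ray r / f radians off the axis. A picture is of the moment at which its call begins: read the wrist's pose just before it. camera_info takes no time and is no camera call; for the wrist camera it gives the pose at the moment of the call.
- r.hand_in(): hands the job in; it is judged then, once.
Trained networks look in the newest picture that a camera, given by its name, has taken for a name from the list of things; names that differ only in an ending like _2 or _b are one class to them, and where a whole thing is asked for, a point or a joint stands for the part that bears it (a point fixed in the world has none). Each returns a list of dicts, best first, with "confidence" (0 to 1); they miss things now and then, are a little off and sometimes report something else, mostly with a low value. They report only what shows in the picture. A call takes as long as a camera call. They do not tell look-alikes from the thing itself.
- r.regions_of(target, camera): "region" (480x640 bool, what is visible of it) and "bbox" ([left, top, right, bottom] in pixels, round what is visible of it).
The state is a dict: "time_s": time; "joints": joint angles; "joint_vel": joint speeds; "joint_efforts": joint torques, N m; "ee_pos": TCP position; "ee_rot": TCP orientation; "contact_force": force on the tool from outside, world axes, zero at the start; "moment": the same for the moment, N m; "grip_width": finger opening in m; "gripper_force": force on a finger pad.
Only numpy, scipy, OpenCV 4.12 (cv2) and the standard library are available. Lean on these libraries where they do the work, as an engineer would, in place of code of your own. Each camera call takes 0.05 s, during which the arm holds its last target. There are 200 camera calls.

TASK

The two orange tubs are already in the bottom of the blue lunch box. Lay the white divider plate flat on top of them inside the box, black rib upwards, then stand the yellow snack box flat on the divider, on either side of the rib, and let go. Leave the red snack box where it is.

Things in the scene. Friction and masses are not known exactly. Their poses are not given: they have to be found in the camera images.
- lunchbox: Open blue plastic lunch box, loose, 218 (x) x 148 (y) x 66 (z) mm outside, walls and floor 4 mm, inside 210 x 140; white clips on the short walls stick out 11 mm. Origin: centre of its underside, x along the long side, z up. Two loose orange tubs with a black stripe on top, 96 x 126 x 32 mm, lie side by side along x on its floor, tops 36 mm above the origin. About 0.9 kg in all.
- divider: White plastic plate, 190 (x) x 120 (y) x 4 mm, about 90 g, flat on the counter. Origin: centre of its underside, z up. An upright black rib on its middle, 10 mm thick (x), 70 mm long (y), top 28 mm above the origin, is the grip, pinched from above across x. It fits in the lunch box with 10 mm to spare all round, its x along the box's x, either way round.
- yellow_snack: Yellow boxed snack with a white paper band, rigid, 80 (x) x 45 (y) x 45 (z) mm, about 110 g, lying on the counter. Origin at the centre of its underside, x along its long side, z up. Its long side fits along the divider's rib, beside it.
- red_snack: Red boxed snack of the same size and band as the yellow one, same axes; it must stay where it is.
Mind the look-alikes: they are no part of the job. Several things have the shape of the divider; the one meant has the colours described above.

How it is judged:
On the way, in this order (a step that is already met when the one before it is completed fails the run):
1. the divider lies flat on the tubs inside the lunch box (z of divider in the frame of lunchbox between 0.03 and 0.042 m and horizontal distance between divider and lunchbox below 0.025 m and angle between divider's own z axis and vertical below 0.12 rad), for 0.2 s.
2. the yellow snack box stands flat on the divider (z of yellow_snack in the frame of divider between 0.001 and 0.01 m and x of yellow_snack in the frame of divider between -0.085 and 0.085 m and y of yellow_snack in the frame of divider between -0.045 and 0.045 m and angle between yellow_snack's own z axis and vertical below 0.17 rad), for 0.2 s.
At the end, for the whole second after the job is handed in: The divider lies flat (7 degrees) on the tubs, 30-42 mm above the underside of the upright lunch box and within 25 mm of its centre; the yellow snack stands flat (10 degrees) on it, centre within 85 mm along x and 45 mm along y of the divider's; all at rest; red snack within 30 mm of its start (all of step 1 and all of step 2 and angle between lunchbox's own z axis and vertical below 0.12 rad and linear speed of each of yellow_snack, divider, lunchbox below 0.02 m/s and distance of red_snack from where it was at the start of the episode below 0.03 m); the robot touches nothing.
It fails at once if the red snack box is moved from its place (distance of red_snack from where it was at the start of the episode above 0.03 m).
It also fails if it takes over 70 s, if anything falls off the work surface, if the arm or the gripper's body presses on something with over 40 N, if the wrist force passes 120 N, or if a joint passes its speed limit or range.

## Working session

There is one attempt and no reset: what is moved stays moved. The work goes in short steps, Python scripts to look and compute and a tool call to move; the robot and the scene stay as the last step left them, time stands still between calls to the robot, and variables do not carry over. Pictures are saved under pics/ and viewed, at most 10 in all, crops included, and the job is handed in when it is done.

Besides the shell and the picture viewer there is one more tool, called after ">>>" in YAML: its name, and indented under it one key for each argument. drive_tool: Moves the arm, as the interface text tells. Shifts and turns lie within -1 to 1; 1 stands for 1000 mm of shift or 45 degrees of turn. Its arguments: {"type":"object","properties":{"targets":{"type":"array"},"grip_force":{"type":"number"}},"required":["targets"]}

```bash
mkdir -p pics; ls; python3 - <<'E'
from station import r
import cv2,numpy as np
s=r.sense();print(s['time_s'],s['ee_pos'],s['ee_rot'],s['grip_width'],r.tcp_to_grasp)
for c in ['scene','top']:
    im=r.capture(c);cv2.imwrite(f'pics/{c}0.png',im[:,:,::-1])
    print(c,r.camera_info(c))
    for n in ['lunchbox','divider','yellow_snack','red_snack']:
        for d in r.regions_of(n,c):
            m=d['region'];print(c,n,round(d['confidence'],2),d['bbox'],m.sum(),im[m].mean(0).round())
E
```

```text
pics
0.0 [ 0.1877578  -0.49019028  0.40423389] [[ 9.33848853e-01  3.57667840e-01 -1.92178029e-04]
 [ 3.57667846e-01 -9.33848331e-01  1.00299393e-03]
 [ 1.79273540e-04 -1.00538063e-03 -9.99999479e-01]] 0.08533462575983554 0.1547
scene {'fx': 444.239329927412, 'fy': 444.239329927412, 'cx': 321.2656050921521, 'cy': 239.56688160535288, 'R': array([[-0.75645385,  0.65383192,  0.01677488],
       [ 0.36870183,  0.44747484, -0.81475471],
       [-0.54021897, -0.6101394 , -0.57956309]]), 't': array([ 0.32646623, -0.14613331,  1.14645899])}
scene lunchbox 0.57 [323.1, 281.1, 501.4, 414.7] 9430 [ 87. 101. 167.]
scene divider 0.78 [278.2, 157.7, 349.8, 194.9] 1621 [217. 138. 157.]
scene divider 0.15 [159.9, 196.2, 205.0, 234.8] 1255 [220. 195. 116.]
scene yellow_snack 0.85 [160.5, 197.5, 206.5, 239.4] 1217 [222. 198. 117.]
scene red_snack 0.97 [221.1, 175.4, 260.3, 206.0] 950 [221. 121. 110.]
top {'fx': 605.3666476131599, 'fy': 605.3666476131599, 'cx': 329.8192067315191, 'cy': 244.31519591225296, 'R': array([[ 0.01255617, -0.99992036, -0.00126979],
       [-0.99092561, -0.01227325, -0.13384994],
       [ 0.1338237 ,  0.00293891, -0.9910008 ]]), 't': array([-0.00296882,  0.44092773,  1.27398023])}
top lunchbox 0.71 [136.4, 141.2, 249.4, 263.6] 3036 [ 89.  84. 119.]
top divider 0.64 [128.5, 301.2, 223.2, 364.8] 5060 [ 66. 164. 154.]
top divider 0.57 [292.4, 162.7, 368.5, 258.5] 4648 [236. 230. 216.]
top yellow_snack 0.93 [429.0, 147.5, 463.4, 190.6] 941 [223. 198. 108.]
top red_snack 0.55 [445.9, 222.7, 475.0, 264.2] 958 [217. 105.  93.]
```

View pics/top0.png

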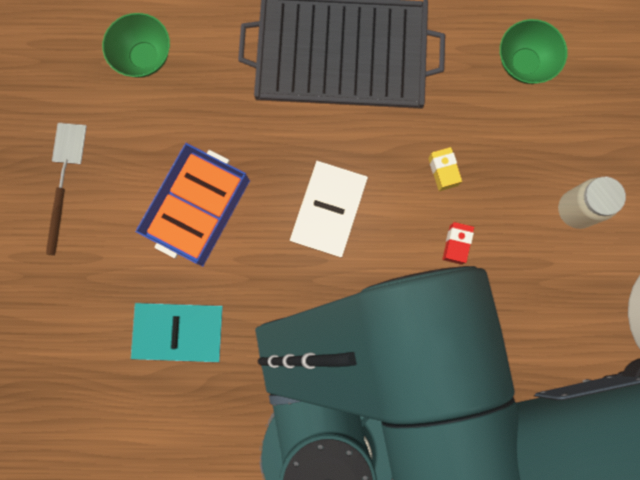

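View pics/scene0.png

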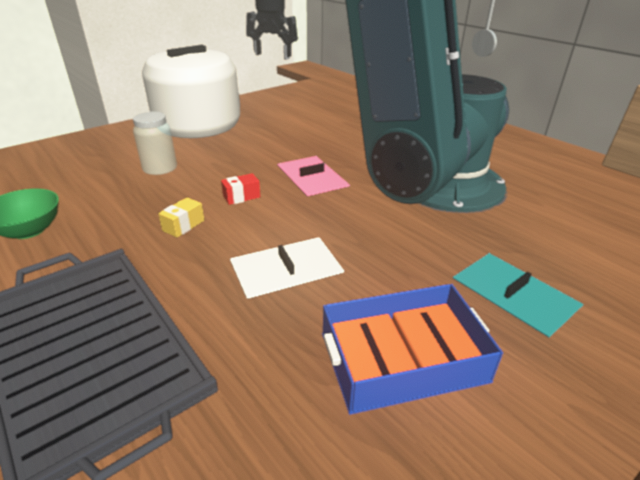

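Divider-shaped things: the white plate with black rib is at top (329,208) / scene (287,262). The teal one is at top (176,332) and the pink one at scene (313,175). The white one fits the description. The lunch box is at top (192,204), yellow at (445,168), red at (459,243). Next I fit poses from both views and make one confirming crop.

```bash
cat > h.py <<'E'
import cv2,numpy as np
from scipy.optimize import least_squares
D=np.stack([np.cos(np.arange(36)*np.pi/18),np.sin(np.arange(36)*np.pi/18)])
def project(ci,X):
    c=X@np.array(ci['R']).T+ci['t']
    return c[:,:2]/c[:,2:]*[ci['fx'],ci['fy']]+[ci['cx'],ci['cy']]
def blob(im,cond,seed,rad):
    m=np.zeros(im.shape[:2],np.uint8);cv2.circle(m,seed,rad,1,-1)
    m&=cond(cv2.cvtColor(im,cv2.COLOR_RGB2HSV).astype(int)).astype(np.uint8)
    n,l,s,_=cv2.connectedComponentsWithStats(m)
    k=[i for i in range(1,n) if s[i,4]>25]
    return np.isin(l,k)
def hull(m):
    y,x=np.nonzero(m);return ((np.stack([x,y],1))@D).max(0)+.5*np.abs(D).sum(0)*.8
def fit(obs,size,p0):
    """obs: list of (caminfo,mask); p=(x,y,z_bottom,yaw)"""
    B=np.array([[a,b,c] for a in(-.5,.5) for b in(-.5,.5) for c in(0,1)])*size
    H=[hull(m) for _,m in obs]
    def f(p):
        c,s=np.cos(p[3]),np.sin(p[3])
        X=B@np.array([[c,s,0],[-s,c,0],[0,0,1]])+p[:3]
        return np.concatenate([(project(ci,X)@D).max(0)-h for (ci,_),h in zip(obs,H)])
    q=least_squares(f,p0,x_scale=[.01,.01,.01,.1],loss='soft_l1')
    return q.x,np.sqrt((f(q.x)**2).mean())
def ground(ci,uv,z):
    R=np.array(ci['R']);d=R.T@[(uv[0]-ci['cx'])/ci['fx'],(uv[1]-ci['cy'])/ci['fy'],1];o=-R.T@ci['t']
    return o+d*(z-o[2])/d[2]
blue=lambda h:((h[...,0]>105)&(h[...,0]<130)&(h[...,1]>120))|((h[...,0]<14)&(h[...,1]>170)&(h[...,2]>180))
white=lambda h:(h[...,1]<50)&(h[...,2]>195)
black=lambda h:(h[...,2]<90)
yellow=lambda h:(h[...,0]>20)&(h[...,0]<32)&(h[...,1]>120)
red=lambda h:((h[...,0]<6)|(h[...,0]>172))&(h[...,1]>140)
E
python3 - <<'E'
from h import *
from station import r
im={c:cv2.imread(f'pics/{c}0.png')[:,:,::-1].copy() for c in('top','scene')}
ci={c:r.camera_info(c) for c in im}
J={'box':(blue,(193,204),75,(410,348),100,(.218,.148,.066)),
'plate':(white,(329,208),58,(287,265),60,(.19,.12,.004)),
'rib':(black,(329,208),22,(287,260),18,(.01,.07,.024)),
'yellow':(yellow,(445,168),30,(182,217),30,(.08,.045,.045)),
'red':(red,(459,243),28,(241,189),26,(.08,.045,.045))}
dbg={c:im[c].copy() for c in im}
for n,(f,a,ra,b,rb,size) in J.items():
    ms={'top':blob(im['top'],f,a,ra),'scene':blob(im['scene'],f,b,rb)}
    for c in ms: dbg[c][ms[c]]=[255,0,255] if n!='red' else [0,255,0]
    g=ground(ci['top'],a,0)
    best=min((fit([(ci[c],ms[c]) for c in ms],size,[g[0],g[1],0,y]) for y in np.arange(0,3.1,.5)),key=lambda t:t[1])
    print(n,best[0].round(4),'rms px',best[1].round(2),[m.sum() for m in ms.values()])
A=cv2.resize(im['top'][140:280,270:490],None,fx=3,fy=3)
cv2.imwrite('pics/crop.png',A[:,:,::-1])
B=np.vstack([cv2.resize(dbg['top'][100:300,100:500],(600,300)),cv2.resize(dbg['scene'][150:430,120:520],(428,300)).copy() if 0 else cv2.resize(dbg['scene'][150:430,120:520],(600,300))])
cv2.imwrite('pics/dbg.png',B[:,:,::-1])
E
```

```text
box [ 0.5219  0.2963 -0.0045  2.6792] rms px 3.02 [np.int64(4659), np.int64(7209)]
plate [ 5.2590e-01  5.7000e-03 -3.0000e-04  2.8411e+00] rms px 0.59 [np.int64(4316), np.int64(3775)]
rib [ 0.5258  0.0047  0.0027 -0.3484] rms px 1.95 [np.int64(109), np.int64(147)]
yellow [ 6.130e-01 -2.487e-01 -3.000e-04  3.002e-01] rms px 0.73 [np.int64(658), np.int64(809)]
red [ 4.4850e-01 -2.7450e-01  4.0000e-04  2.9271e+00] rms px 0.7 [np.int64(640), np.int64(578)]
```

View pics/crop.png

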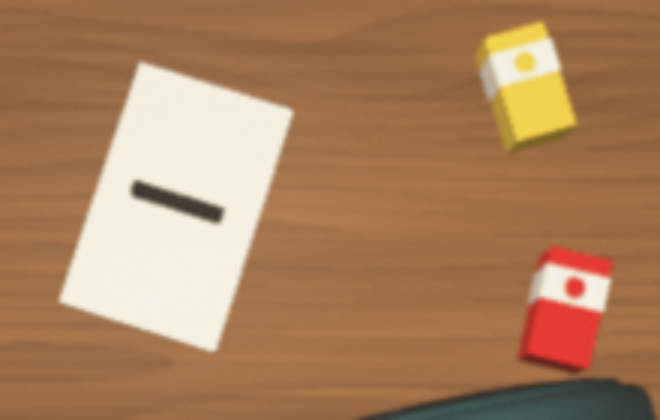

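View pics/dbg.png

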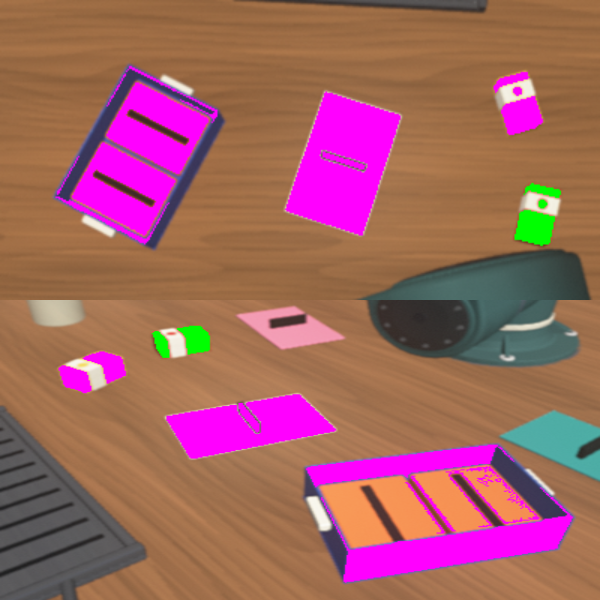

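The crop confirms it: white plate with black rib, and yellow and red boxes clearly distinct. The box mask missed its darker walls, so I'll widen it and refit.

```bash
cat >> h.py <<'E'
box=lambda h:((h[...,0]>105)&(h[...,0]<140)&(h[...,1]>65))|((h[...,0]<14)&(h[...,1]>170)&(h[...,2]>180))
def plan(r,x,y,z,yaw_y):
    "numbers for a move: TCP to x,y,z, tool down, tool y along world angle yaw_y (mod pi, nearest)"
    from scipy.spatial.transform import Rotation as Ro
    s=r.sense();R=np.array(s['ee_rot']);a=np.arctan2(R[1,1],R[0,1])
    yw=a+(yaw_y-a+np.pi/2)%np.pi-np.pi/2
    T=np.array([[-np.sin(yw),np.cos(yw),0],[np.cos(yw),np.sin(yw),0],[0,0,-1]]).T
    T=np.stack([np.cross([np.cos(yw),np.sin(yw),0],[0,0,-1]),[np.cos(yw),np.sin(yw),0],[0,0,-1]],1)
    print('t',round(s['time_s'],2),'shift',(R.T@(np.array([x,y,z])-s['ee_pos'])).round(4),'turn',(Ro.from_matrix(R.T@T).as_rotvec()/(np.pi/4)).round(4))
E
python3 - <<'E'
from h import *
from station import r
im={c:cv2.imread(f'pics/{c}0.png')[:,:,::-1].copy() for c in('top','scene')}
ci={c:r.camera_info(c) for c in im}
ms={'top':blob(im['top'],box,(193,204),75),'scene':blob(im['scene'],box,(410,348),100)}
print(fit([(ci[c],ms[c]) for c in ms],(.218,.148,.066),[.52,.29,0,2.67]),[m.sum() for m in ms.values()])
for b in('top','scene'): print(b,fit([(ci[b],ms[b])],(.218,.148,.066),[.52,.29,0,2.67]))
plan(r,.526,.0055,.30,2.841)
E
```

```text
(array([ 5.23213837e-01,  2.97345668e-01, -1.41929424e-03,  2.67924606e+00]), np.float64(0.6598445156622083)) [np.int64(6656), np.int64(9304)]
top (array([ 0.52629035,  0.30120979, -0.01388205,  2.68732727]), np.float64(0.28509674900006543))
scene (array([ 0.52073205,  0.29574149, -0.00453024,  2.67389918]), np.float64(0.2460641361953827))
t 0.5 shift [ 0.4932 -0.342   0.1047] turn [-1.0000e-04 -1.0000e-04 -1.1515e+00]
```

>>> drive_tool:
  targets:
    - [[0.4, 0.493, -0.342, 0.105, 0, 0, -1], [0.4, 0.493, -0.342, 0.105, 0, 0, -1], [0.4, 0.493, -0.342, 0.105, 0, 0, -1], [0.4, 0.493, -0.342, 0.105, 0, 0, -1], [0.4, 0.493, -0.342, 0.105, 0, 0, -1], [0.4, 0.493, -0.342, 0.105, 0, 0, -1], [0.4, 0.493, -0.342, 0.105, 0, 0, -1], [0.4, 0.493, -0.342, 0.105, 0, 0, -1], [0.4, 0.493, -0.342, 0.105, 0, 0, -1], [0.4, 0.493, -0.342, 0.105, 0, 0, -1], [0.4, 0.493, -0.342, 0.105, 0, 0, -1], [0.4, 0.493, -0.342, 0.105, 0, 0, -1]]

```text
time_s: 2.0
ee_pos: [0.5257, 0.0053, 0.2996]
ee_rot: [[0.407, 0.913, -0.0], [0.913, -0.407, -0.0], [-0.0, -0.0, -1.0]]
contact_force: [0.2, -0.3, 0.1]
grip_width: 0.0599
gripper_force: 0.0
```

>>> drive_tool:
  targets:
    - [[0.0, 0, 0, 0.05, 0, 0, -0.15], [0.0, 0, 0, 0.1, 0, 0, -0.15], [0.0, 0, 0, 0.118, 0, 0, -0.15], [0.0, 0, 0, 0.118, 0, 0, -0.15], [-1, 0, 0, 0.118, 0, 0, -0.15], [-1, 0, 0, 0.118, 0, 0, -0.15], [-1, 0, 0, 0.118, 0, 0, -0.15], [-1, 0, 0, 0.118, 0, 0, -0.15], [-1, 0, 0, 0.118, 0, 0, -0.15], [-1, 0, 0, 0.118, 0, 0, -0.15]]
  grip_force: 50

```text
time_s: 3.25
ee_pos: [0.5262, 0.0052, 0.183]
ee_rot: [[0.297, 0.955, 0.002], [0.955, -0.297, -0.001], [-0.0, 0.002, -1.0]]
contact_force: [-1.6, -1.6, 8.7]
grip_width: 0.0085
gripper_force: 49.7
```

>>> drive_tool:
  targets:
    - [[-1, 0, 0, -0.03, 0, 0, 0], [-1, 0, 0, -0.08, 0, 0, 0], [-1, 0, 0, -0.13, 0, 0, 0], [-1, 0, 0, -0.13, 0, 0, 0], [-1, 0, 0, -0.13, 0, 0, 0]]

```text
time_s: 3.88
ee_pos: [0.5256, 0.0055, 0.3115]
ee_rot: [[0.297, 0.955, 0.0], [0.955, -0.297, -0.0], [-0.0, 0.0, -1.0]]
contact_force: [-0.7, 0.4, -1.6]
grip_width: 0.0091
gripper_force: 49.2
```

```bash
python3 - <<'E'
from h import *
from station import r
s=r.sense();ci=r.camera_info('scene');im=r.capture('scene')
uv=project(ci,np.array([[*s['ee_pos'][:2],s['ee_pos'][2]-.175]]))[0].astype(int);print(uv,s['grip_width'],s['ee_pos'])
m=blob(im,white,tuple(int(v) for v in uv),90);print(m.sum())
# plate bottom fit, z free
R=s['ee_rot'];yaw=np.arctan2(R[1,1],R[0,1])
print(fit([(ci,m)],(.19,.12,.004),[*s['ee_pos'][:2],s['ee_pos'][2]-.183,yaw]),yaw)
x0,y0=max(uv[0]-130,0),max(uv[1]-100,0)
cv2.imwrite('pics/lift.png',cv2.resize(im[y0:y0+200,x0:x0+260],None,fx=2.5,fy=2.5)[:,:,::-1])
plan(r,.5235,.298,s['ee_pos'][2],2.679)
E
```

```text
[284 204] 0.009132949356938537 [0.52556549 0.00546167 0.31152308]
3828
(array([ 0.53224672,  0.01156372,  0.13677707, -0.31678289]), np.float64(5.845557461120287)) -0.3017708732703155
t 3.92 shift [ 0.2787 -0.0888 -0.0006] turn [-0.0014  0.0004  0.2047]
```

View pics/lift.png

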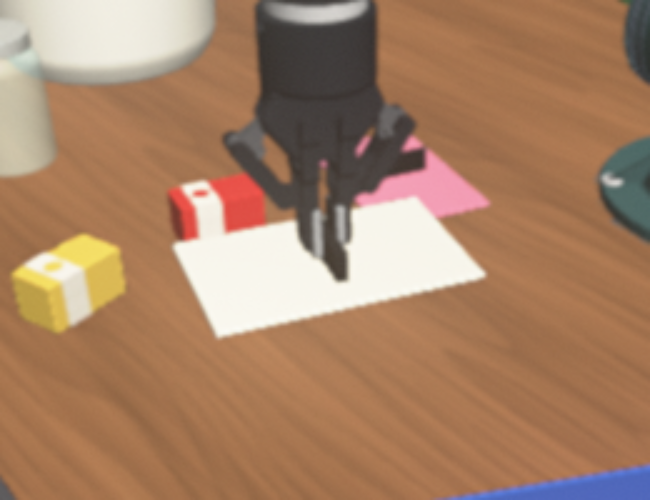

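Lifted: the plate is level, held at its middle (crop 330,258), and free of red and yellow. I'm moving it over the box.

>>> drive_tool:
  targets:
    - [[-1, 0.06, -0.02, 0, 0, 0, 0.05], [-1, 0.12, -0.04, 0, 0, 0, 0.1], [-1, 0.18, -0.06, 0, 0, 0, 0.15], [-1, 0.23, -0.075, 0, 0, 0, 0.205], [-1, 0.279, -0.089, 0, 0, 0, 0.205], [-1, 0.279, -0.089, 0, 0, 0, 0.205], [-1, 0.279, -0.089, 0, 0, 0, 0.205], [-1, 0.279, -0.089, 0, 0, 0, 0.205]]

```text
time_s: 4.92
ee_pos: [0.5239, 0.2972, 0.3113]
ee_rot: [[0.448, 0.894, -0.001], [0.894, -0.448, -0.0], [-0.001, -0.001, -1.0]]
contact_force: [-0.0, -0.0, -1.2]
grip_width: 0.0088
gripper_force: 49.1
```

```bash
python3 - <<'E'
from h import *
from station import r
s=r.sense();cs=r.camera_info('scene');ct=r.camera_info('top');a=r.capture('scene');b=r.capture('top')
cv2.imwrite('pics/over.png',np.hstack([cv2.resize(a[150:430,260:540],(400,400)),cv2.resize(b[110:290,100:280],(400,400))])[:,:,::-1])
plan(r,.5235,.298,.219,2.679)
# box again, scene view, blue only at outer silhouette
g=lambda p:project(cs,np.array([p]))[0]
E
```

```text
t 5.03 shift [ 0.0005 -0.0007  0.0926] turn [-0.0001  0.0003 -0.0021]
```

View pics/over.png

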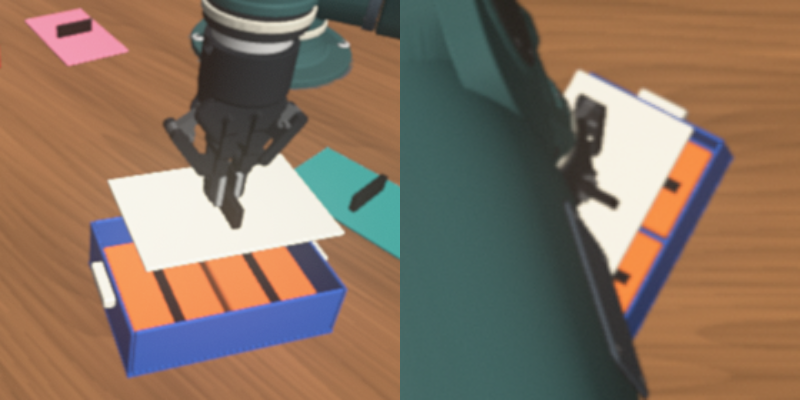

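The plate is over the box and parallel to it in both views. One numeric check of its offset and tilt before lowering.

```bash
python3 - <<'E'
from h import *
from station import r
from scipy.spatial.transform import Rotation as Ro
s=r.sense();ci=r.camera_info('scene');im=r.capture('scene')
p0=np.array([*s['ee_pos'][:2],s['ee_pos'][2]-.183])
uv=tuple(int(v) for v in project(ci,p0[None])[0])
m=blob(im,white,uv,110);n,l,st,_=cv2.connectedComponentsWithStats(m.astype(np.uint8));m=l==1+np.argmax(st[1:,4])
B=np.array([[a,b,c] for a in(-.5,.5) for b in(-.5,.5) for c in(0,1)])*(.19,.12,.004);H=hull(m)
def f(p): return (project(ci,B@Ro.from_rotvec([p[3],p[4],0]).as_matrix().T@Ro.from_rotvec([0,0,p[2]]).as_matrix().T+[p[0],p[1],p0[2]])@D).max(0)-H
q=least_squares(f,[*p0[:2],2.679,0,0],x_scale=[.01,.01,.1,.1,.1],loss='soft_l1');print(p0,q.x.round(4),np.sqrt((f(q.x)**2).mean()))
E
```

```text
[0.52393156 0.29729248 0.12864687] [0.5248 0.2996 2.6708 0.0085 0.0198] 2.9547440016656483
```

>>> drive_tool:
  targets:
    - [[-1, 0, 0, 0.03, 0, 0, 0], [-1, 0, 0, 0.06, 0, 0, 0], [-1, 0, 0, 0.075, 0, 0, 0], [-1, 0, 0, 0.084, 0, 0, 0], [-1, 0, 0, 0.088, 0, 0, 0], [-1, 0, 0, 0.09, 0, 0, 0], [-1, 0, 0, 0.09, 0, 0, 0]]

```text
time_s: 5.95
ee_pos: [0.5239, 0.2984, 0.2221]
ee_rot: [[0.446, 0.895, 0.001], [0.895, -0.446, 0.0], [0.0, 0.0, -1.0]]
contact_force: [0.3, 0.1, -1.6]
grip_width: 0.009
gripper_force: 49.1
```

>>> drive_tool:
  targets:
    - [[-1, 0, 0, 0.002, 0, 0, 0], [-1, 0, 0, 0.003, 0, 0, 0], [-1, 0, 0, 0.003, 0, 0, 0], [-0.3, 0, 0, 0.003, 0, 0, 0], [-0.3, 0, 0, 0.003, 0, 0, 0], [-0.3, 0, 0, 0.003, 0, 0, 0], [-0.3, 0, 0, -0.04, 0, 0, 0], [-0.3, 0, 0, -0.1, 0, 0, 0], [-0.3, 0, 0, -0.16, 0, 0, 0], [-0.3, 0, 0, -0.16, 0, 0, 0], [-0.3, 0, 0, -0.16, 0, 0, 0]]

```text
time_s: 7.32
ee_pos: [0.5237, 0.2983, 0.3812]
ee_rot: [[0.446, 0.895, -0.0], [0.895, -0.446, -0.0], [-0.0, -0.0, -1.0]]
contact_force: [0.3, 0.3, -0.4]
grip_width: 0.0302
gripper_force: 0.0
```

```bash
python3 - <<'E'
from h import *
from station import r
s=r.sense();print(s['contact_force'],s['grip_width'])
plan(r,.613,-.2487,.38,.3002+np.pi/2)
E
```

```text
[ 0.25917433  0.26279565 -0.40168642] 0.03019781546349817
t 7.33 shift [-0.4496  0.3241  0.0012] turn [-2.0000e-04  5.0000e-04  1.0285e+00]
```

>>> drive_tool:
  targets:
    - [[1, -0.45, 0.324, 0, 0, 0, 1], [1, -0.45, 0.324, 0, 0, 0, 1], [1, -0.45, 0.324, 0, 0, 0, 1], [1, -0.45, 0.324, 0, 0, 0, 1], [1, -0.45, 0.324, 0, 0, 0, 1], [1, -0.45, 0.324, 0, 0, 0, 1], [1, -0.45, 0.324, 0, 0, 0, 1], [1, -0.45, 0.324, 0, 0, 0, 1], [1, -0.45, 0.324, 0, 0, 0, 1], [1, -0.45, 0.324, 0, 0, 0, 1], [1, -0.45, 0.324, 0, 0, 0, 1], [1, -0.45, 0.324, 0, 0, 0, 1]]

```text
time_s: 8.82
ee_pos: [0.6128, -0.2478, 0.3813]
ee_rot: [[0.948, 0.318, -0.001], [0.318, -0.948, 0.001], [-0.001, -0.001, -1.0]]
contact_force: [0.5, -0.3, 0.8]
grip_width: 0.085
gripper_force: 0.0
```

```bash
python3 - <<'E'
from h import *
from station import r
s=r.sense()
ci={c:r.camera_info(c) for c in('top','scene')}
im={c:r.capture(c) for c in ci}
cv2.imwrite('pics/placed.png',np.hstack([cv2.resize(im['scene'][150:430,260:540],(400,400)),cv2.resize(im['top'][110:290,100:280],(400,400))])[:,:,::-1])
mw={'top':blob(im['top'],white,(193,206),60),'scene':blob(im['scene'],white,(405,335),90)}
for c in mw:
    n,l,st,_=cv2.connectedComponentsWithStats(mw[c].astype(np.uint8));mw[c]=l==1+np.argmax(st[1:,4])
print('plate top only',fit([(ci['top'],mw['top'])],(.19,.12,.004),[.5235,.298,.036,2.679]),'both',fit([(ci[c],mw[c]) for c in mw],(.19,.12,.004),[.5235,.298,.036,2.679]))
mb={'top':blob(im['top'],lambda h:box(h)|white(h),(193,206),75)}
bl={'top':blob(im['top'],box,(193,204),75),'scene':blob(im['scene'],box,(410,348),100)}
print('box',fit([(ci[c],bl[c]) for c in bl],(.218,.148,.066),[.52,.29,0,2.67]))
plan(r,.613,-.2487,.198,.3002+np.pi/2)
E
```

```text
plate top only (array([ 5.31414333e-01,  3.11375272e-01, -1.80006750e-03,  2.70423003e+00]), np.float64(0.7908881937628173)) both (array([0.52321248, 0.29772444, 0.03741496, 2.69162896]), np.float64(2.8827613865036326))
box (array([ 5.23264715e-01,  2.97350535e-01, -1.59496568e-03,  2.67648844e+00]), np.float64(3.595667888604314))
t 8.93 shift [-1.000e-04  8.000e-04  1.838e-01] turn [-0.0002  0.0001  0.0302]
```

View pics/placed.png

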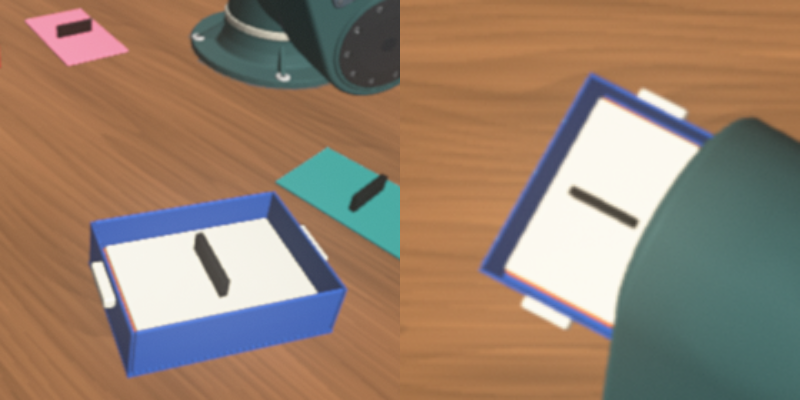

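The plate lies flat inside the walls, rib up (scene crop 212,265; top crop 605,207). Next is the yellow grasp.

>>> drive_tool:
  targets:
    - [[1, 0, 0.001, 0.06, 0, 0, 0.03], [1, 0, 0.001, 0.12, 0, 0, 0.03], [1, 0, 0.001, 0.17, 0, 0, 0.03], [1, 0, 0.001, 0.191, 0, 0, 0.03], [1, 0, 0.001, 0.191, 0, 0, 0.03], [-0.2, 0, 0.001, 0.191, 0, 0, 0.03], [-0.2, 0, 0.001, 0.191, 0, 0, 0.03], [-0.2, 0, 0.001, 0.191, 0, 0, 0.03], [-0.2, 0, 0.001, 0.191, 0, 0, 0.03], [-0.2, 0, 0.001, 0.191, 0, 0, 0.03]]
  grip_force: 30

```text
time_s: 10.18
ee_pos: [0.6134, -0.2501, 0.192]
ee_rot: [[0.956, 0.295, 0.002], [0.295, -0.956, -0.001], [0.002, 0.001, -1.0]]
contact_force: [-0.4, 1.2, 6.1]
grip_width: 0.0446
gripper_force: 30.8
```

>>> drive_tool:
  targets:
    - [[-0.2, 0, 0, -0.03, 0, 0, 0], [-0.2, 0, 0, -0.09, 0, 0, 0], [-0.2, 0, 0, -0.15, 0, 0, 0], [-0.2, 0, 0, -0.15, 0, 0, 0], [-0.2, 0, 0, -0.15, 0, 0, 0]]

```text
time_s: 10.8
ee_pos: [0.6129, -0.2499, 0.3403]
ee_rot: [[0.956, 0.295, -0.0], [0.295, -0.956, 0.0], [-0.0, -0.0, -1.0]]
contact_force: [0.1, 0.5, -1.5]
grip_width: 0.0445
gripper_force: 31.7
```

```bash
python3 - <<'E'
from h import *
from station import r
s=r.sense();print(s['grip_width'],s['ee_pos'])
plan(r,.5727,.2734,s['ee_pos'][2],2.679)
E
```

```text
0.04453897093842873 [ 0.61294087 -0.24991021  0.34029948]
t 10.8 shift [ 1.157e-01 -5.119e-01  1.000e-04] turn [-2.0000e-04  1.0000e-04 -1.0303e+00]
```

>>> drive_tool:
  targets:
    - [[-0.2, 0.012, -0.05, 0, 0, 0, -0.1], [-0.2, 0.023, -0.1, 0, 0, 0, -0.2], [-0.2, 0.035, -0.155, 0, 0, 0, -0.3], [-0.2, 0.047, -0.21, 0, 0, 0, -0.4], [-0.2, 0.06, -0.265, 0, 0, 0, -0.5], [-0.2, 0.072, -0.32, 0, 0, 0, -0.6], [-0.2, 0.085, -0.375, 0, 0, 0, -0.7], [-0.2, 0.097, -0.43, 0, 0, 0, -0.8], [-0.2, 0.109, -0.48, 0, 0, 0, -0.9], [-0.2, 0.116, -0.512, 0, 0, 0, -1], [-0.2, 0.116, -0.512, 0, 0, 0, -1], [-0.2, 0.116, -0.512, 0, 0, 0, -1]]

```text
time_s: 12.3
ee_pos: [0.573, 0.273, 0.3395]
ee_rot: [[0.468, 0.884, -0.002], [0.884, -0.468, -0.001], [-0.002, -0.001, -1.0]]
contact_force: [0.5, -0.1, -1.0]
grip_width: 0.0442
gripper_force: 31.6
```

```bash
python3 - <<'E'
from h import *
from station import r
a=r.capture('scene');b=r.capture('top')
cv2.imwrite('pics/over2.png',np.hstack([cv2.resize(a[150:430,260:540],(400,400)),cv2.resize(b[110:290,100:280],(400,400))])[:,:,::-1])
plan(r,.5727,.2734,.232,2.679)
E
```

```text
t 12.4 shift [ 0.0006 -0.0008  0.1081] turn [-0.0008  0.0011 -0.0324]
```

View pics/over2.png

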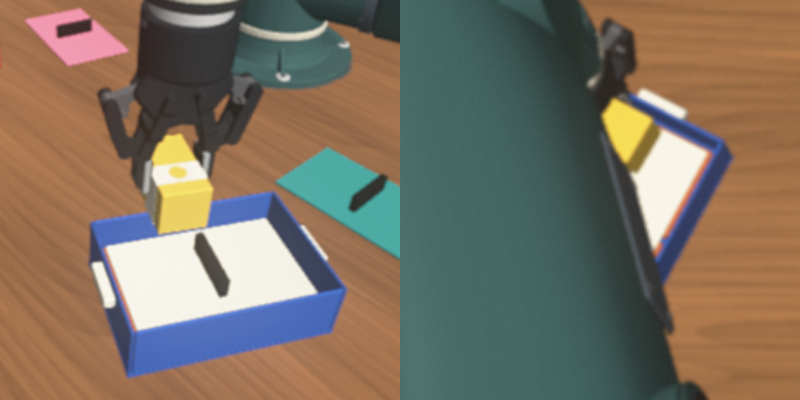

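The yellow box is held upright over the side of the divider toward the far clip (scene crop 180,190). Lowering it slowly.

>>> drive_tool:
  targets:
    - [[-0.2, 0, -0.001, 0.04, 0, 0, -0.032], [-0.2, 0, -0.001, 0.07, 0, 0, -0.032], [-0.2, 0, -0.001, 0.09, 0, 0, -0.032], [-0.2, 0, -0.001, 0.1, 0, 0, -0.032], [-0.2, 0, -0.001, 0.104, 0, 0, -0.032], [-0.2, 0, -0.001, 0.105, 0, 0, -0.032], [-0.2, 0, -0.001, 0.105, 0, 0, -0.032]]

```text
time_s: 13.28
ee_pos: [0.5724, 0.2739, 0.2363]
ee_rot: [[0.445, 0.895, 0.001], [0.895, -0.445, 0.0], [0.001, 0.001, -1.0]]
contact_force: [0.1, -0.1, -1.5]
grip_width: 0.0443
gripper_force: 31.6
```

>>> drive_tool:
  targets:
    - [[-0.2, 0, 0, 0.002, 0, 0, 0], [-0.2, 0, 0, 0.004, 0, 0, 0], [-0.2, 0, 0, 0.004, 0, 0, 0]]

```text
time_s: 13.65
ee_pos: [0.5723, 0.274, 0.232]
ee_rot: [[0.445, 0.896, 0.001], [0.896, -0.445, 0.0], [0.0, 0.0, -1.0]]
contact_force: [-1.7, -0.4, 3.9]
grip_width: 0.0446
gripper_force: 32.4
```

Contact made (about +5 N). Releasing and retreating.

>>> drive_tool:
  targets:
    - [[0.4, 0, 0, 0, 0, 0, 0], [0.4, 0, 0, 0, 0, 0, 0], [0.4, 0, 0, 0, 0, 0, 0], [0.4, 0, 0, -0.03, 0, 0, 0], [0.4, 0, 0, -0.09, 0, 0, 0], [0.4, 0, 0, -0.15, 0, 0, 0], [0.4, -0.05, 0.05, -0.15, 0, 0, 0], [0.4, -0.1, 0.1, -0.15, 0, 0, 0], [0.4, -0.15, 0.13, -0.15, 0, 0, 0], [0.4, -0.2, 0.13, -0.15, 0, 0, 0], [0.4, -0.25, 0.13, -0.15, 0, 0, 0], [0.4, -0.25, 0.13, -0.15, 0, 0, 0]]

```text
time_s: 15.15
ee_pos: [0.5763, -0.0103, 0.382]
ee_rot: [[0.448, 0.894, -0.0], [0.894, -0.448, -0.0], [-0.0, 0.0, -1.0]]
contact_force: [0.9, -0.1, 0.9]
grip_width: 0.0595
gripper_force: 0.0
```

```bash
python3 - <<'E'
from h import *
from station import r
a=r.capture('scene');b=r.capture('top')
cv2.imwrite('pics/end.png',np.hstack([cv2.resize(a[150:430,260:540],(400,400)),cv2.resize(b[110:290,100:280],(400,400))])[:,:,::-1])
print(r.sense()['joint_vel'])
E
```

```text
[0.02669836 0.01025704 0.01233792 0.0009403  0.00238104 0.00265029]
```

View pics/end.png

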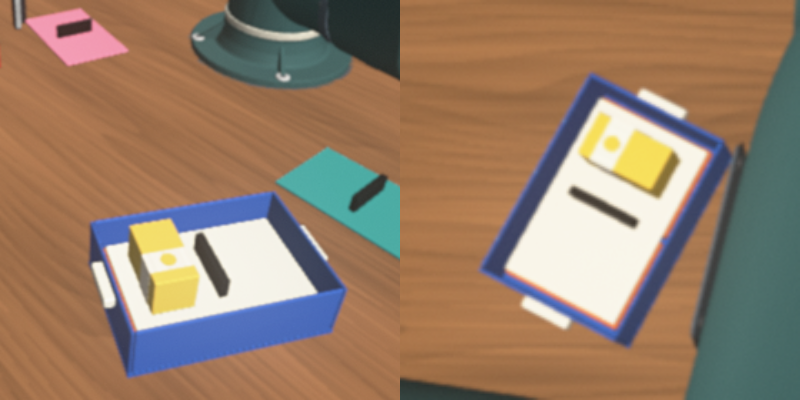

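The yellow box stands flat beside the rib (scene crop 163,265; top crop 630,150), the divider is flat, and the robot is clear.

```bash
python3 -c "
from station import r
print(r.hand_in())"
```

```text
the job is handed in; nothing more can be done
None
```

I handed the job in: the divider lies flat on the tubs with its rib up, the yellow snack box stands on it beside the rib, and I left the red one alone; no verdict came back.

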